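# Clear the funnel stand and hang up the seal holder

### The arm

A 6-joint arm with a two-finger parallel gripper is mounted at the origin on the work surface. World frame = base frame: x ahead of the robot, y to its left, z up, the work surface at z = 0. Lengths are in m, angles in rad, forces in N, time in s.
With the tool pointing down it reaches from about 0.275 to 0.975 m from the base axis. Payload 8.4 kg.
Tool frame: the origin (TCP) lies at the very end of the fingers, on their centre line; the grasp point (between the pads) lies 19 mm behind it; y points along the fingers, z is the direction in which the jaws open and shut, and the axes are right-handed (so a half turn about y gives the same grasp; the last joint's range is limited). The gripper opens to 92 mm and grips with 3 to 60 N. Pads are 20 mm wide; open, the fingers measure 128 mm over their backs; the gripper's body (75 mm by 189 mm) begins 69 mm behind the grasp point.
Start: joints at [1.196, 0.353, 1.633, -0, 1.155, -0.002], TCP at [0.228, 0.582, 0.215] pointing down, gripper open.
Joint ranges: [-2.63, 2.63], [-0.92, 2.1], [0.06, 2.66], [-1.3, 4.44], [0, 2.69], [-3.02, 3.02]. Speed limits (rad/s): [2.22, 2.22, 2.79, 3.14, 3.14, 3.14].

### API

Orientations are given as a 3x3 rotation matrix whose columns are the frame's x, y, z axes.
In Python, from station import manip, capture, camera_info, spotter gives the robot as it stands. The module is installed in compiled form; this text tells all that it offers.
- The arm moves only by the tool send_rows, never from a script. Its argument "deltas" is text: rows parted by semicolons, each of 5 numbers parted by spaces: the gripper's target within -1 to 1 (fully open at 1, half-way at 0, shut at -1), then the shift along the world's x, y, z in mm, then the turn about the world's z in rad. In form: gripper tx ty tz yaw; .... A call has 1 to 8 rows; each row is the pose to reach, as a shift and turn from the pose commanded when the call began; what a row does not reach only later rows make up. A row lasts 1/10 s, in which the tool goes at most 50 mm and 8.59 degrees, less where a joint would pass 70% of its speed; a pose out of reach is approached as far as the arm can. A call with a gripper value outside its range is refused whole. The fingers move at their own pace and stop on an object; the grip force is fixed at half the most. Time passes only in rows, so rows that repeat a pose let the fingers close. It gives the time, the measured TCP pose, the force and the opening at its end, in the units of the state.
- manip.state(): the state, without advancing time (a new reading comes with each control period).
- capture(name): name is "side" or "top"; returns (picture, depth): 400x640x3 uint8, blue, green, red; 400x640 float32, m along the optical axis (not along the pixel's ray), 0 where there is no reading.
- camera_info(name): a dict with "fx", "fy", "cx", "cy" (pixels), "D" ([k1, k2, p1, p2, k3] as OpenCV has them; the pictures are not rectified), "position" and "attitude" of the camera in the world. Camera axes: x right, y down, z forward; pixel columns grow to the right and rows downward; lengths in m; the calibration is good to about 2 mm. A picture is of the moment at which its call begins. camera_info takes no time and is no camera call.
- manip.hand_in(): hands the job in, once; it reports no verdict.
Trained networks look in the newest picture that a camera, given by its name, has taken for a name from the list of things; names that differ only in an ending like _2 or _b are one class to them, and where a whole thing is asked for, a point or a joint stands for the part that bears it (a point fixed in the world has none). Each returns a list of dicts, best first, with "confidence" (0 to 1); they miss things now and then, are a little off and sometimes report something else, mostly with a low value. They report only what shows in the picture. A call takes as long as a camera call.
- spotter.look_for(camera, target): "position" ([x, y, z] in m, in world coordinates, good to about 4 mm: the middle of the surface that is visible of it).
- spotter.masks_of(camera, target): "pixels" (400x640 bool, what is visible of it).
- spotter.tip_of(camera, target): "position" ([x, y, z] in m, in world coordinates, good to about 4 mm: a listed point, or the origin of a listed thing).
The state is a dict: "time": time; "joints": joint angles; "joint_velocities": joint speeds; "joint_efforts": joint torques, N m; "eef_pos": TCP position; "tcp_rot": TCP orientation; "wrist_force": force on the tool from outside, world axes, zero at the start; "torque": the same for the moment, N m; "finger_gap": finger opening in m.
Only numpy, scipy, OpenCV 4.12 (cv2) and the standard library are available. Lean on these libraries where they do the work, as an engineer would, in place of code of your own. Each camera call takes 0.05 s, during which the arm holds its last target.

### The job

Take every tin funnel down from the hooks of the stand and nest them all upright, one in another and fully seated, on the funnel that is set into the wooden bin. Also hang the ochre seal holder by its handle on the stand's end hook that is farther from the bin, and leave it hanging there freely. Do not disturb the clamp ring, the plier or the meter.

Things in the scene. Friction and masses are not known exactly. Their poses are not given: they have to be found in the camera images.
- stand: fixed stand, 440 mm wide (y): beam on posts, top z 205 mm, with four steel hooks on its -x side at y = 142.5 (hook 1), 47.5, -47.5, -142.5 mm (hook 4). Origin on the counter under the lips. A hook: arm 24 mm wide out to an upright lip (x -5 to 5, z 175-205; z 175-185 2 mm thicker in front); between lip and beam a trough 26 mm wide, floor z 187. Funnels hang upright at x = -34, z = 150
- funnel1: tin funnel, may be absent. Collar 52 mm outside, 3 mm wall, on a cone with a 16 mm spout; 60 mm tall, 90 g. Origin: spout's end, +z up the axis; rim z 60 mm, collar's flat underside z 28. An ear (18 mm wide, z 55-60) sticks out at +x to 42 mm and turns down to z 41; at first it hooks over the lip of hook 1. Lift 14 mm to free. Grip the collar across y. Nested, it sits 32 mm up, 2.5 mm side play
- funnel2: tin funnel, may be absent. Collar 52 mm outside, 3 mm wall, on a cone with a 16 mm spout; 60 mm tall, 90 g. Origin: spout's end, +z up the axis; rim z 60 mm, collar's flat underside z 28. An ear (18 mm wide, z 55-60) sticks out at +x to 42 mm and turns down to z 41; at first it hooks over the lip of hook 2. Lift 14 mm to free. Grip the collar across y. Nested, it sits 32 mm up, 2.5 mm side play
- funnel3: tin funnel, may be absent. Collar 52 mm outside, 3 mm wall, on a cone with a 16 mm spout; 60 mm tall, 90 g. Origin: spout's end, +z up the axis; rim z 60 mm, collar's flat underside z 28. An ear (18 mm wide, z 55-60) sticks out at +x to 42 mm and turns down to z 41; at first it hooks over the lip of hook 3. Lift 14 mm to free. Grip the collar across y. Nested, it sits 32 mm up, 2.5 mm side play
- funnel4: tin funnel, may be absent. Collar 52 mm outside, 3 mm wall, on a cone with a 16 mm spout; 60 mm tall, 90 g. Origin: spout's end, +z up the axis; rim z 60 mm, collar's flat underside z 28. An ear (18 mm wide, z 55-60) sticks out at +x to 42 mm and turns down to z 41; at first it hooks over the lip of hook 4. Lift 14 mm to free. Grip the collar across y. Nested, it sits 32 mm up, 2.5 mm side play
- bin: fixed wooden seal bin, 110 x 110 x 50 mm, with one more tin funnel of the same shape fixed upright in its top. Origin: centre of its underside, straight below that funnel's axis; z up. The fixed funnel's rim is 82 mm above the counter (as if its own origin were at z = 22 mm), so funnels nested on it have their origins at z = 54, 86, 118 and 150 mm
- holder: ochre plastic seal holder: open box 84 (x) x 72 (y) x 45 (z) mm with a rigid bail: legs at y = +-35 mm and a level bar 8 mm thick along y, its centre at z = 110 mm. On the middle of the bar stands a finger tab, 14 (x) x 18 (y) mm, up to z = 157 mm, to grip from above. Origin: centre of its underside, z up. About 160 g, low down
- holder_bar (a point): centre of the holder's bail bar, 110 mm above the holder's underside; axes as the holder's
- hook_left (a point): hook 1, the end hook at the stand's +y end (the robot's left): point in the middle of its trough floor, 187 mm above the counter, 17.5 mm behind the middle of the lip; axes as the stand's (x from the lip to the beam, y along the stand). A bar hung here lies with its centre 4 mm above this point
- hook_right (a point): the same point of hook 4, the end hook at the stand's -y end (the robot's right)
- clamp: bystander: nickel meter clamp ring lying flat, 74 mm across with two short lugs, 14 mm tall; origin: centre of its underside
- plier: bystander: rusted steel crimping plier lying flat, about 165 mm long, 14 mm tall; origin under its middle, jaws to +x
- meter: bystander: brass water meter with a dark ring and paper dial, 86 mm across, 67 mm tall, a pipe stub on each side; origin: centre of its underside

How it is judged:
At the end, for the whole second after the job is handed in: All funnels nested on the bin: within 12 mm of its axis, 0.12 rad of upright and 5 mm of a seated height, at rest. Holder hangs at rest in the trough of the end hook farther from the bin: bar within 13 mm (x), 22 mm (y), -3 to 10 mm (z) of the hook point, within 0.25 rad of upright (horizontal distance between each of funnel1, funnel2, funnel3, funnel4 and bin below 0.012 m and angle between each of funnel1, funnel2, funnel3, funnel4's own z axis and vertical below 0.12 rad and linear speed of each of funnel1, funnel2, funnel3, funnel4 below 0.03 m/s and (z of funnel1 in the frame of bin between 0.049 and 0.059 m or z of funnel1 in the frame of bin between 0.081 and 0.091 m or z of funnel1 in the frame of bin between 0.113 and 0.123 m or z of funnel1 in the frame of bin between 0.145 and 0.155 m) and (z of funnel2 in the frame of bin between 0.049 and 0.059 m or z of funnel2 in the frame of bin between 0.081 and 0.091 m or z of funnel2 in the frame of bin between 0.113 and 0.123 m or z of funnel2 in the frame of bin between 0.145 and 0.155 m) and (z of funnel3 in the frame of bin between 0.049 and 0.059 m or z of funnel3 in the frame of bin between 0.081 and 0.091 m or z of funnel3 in the frame of bin between 0.113 and 0.123 m or z of funnel3 in the frame of bin between 0.145 and 0.155 m) and (z of funnel4 in the frame of bin between 0.049 and 0.059 m or z of funnel4 in the frame of bin between 0.081 and 0.091 m or z of funnel4 in the frame of bin between 0.113 and 0.123 m or z of funnel4 in the frame of bin between 0.145 and 0.155 m) and ((world y of bin below 0 m and x of holder_bar in the frame of hook_left between -0.013 and 0.013 m and y of holder_bar in the frame of hook_left between -0.022 and 0.022 m and z of holder_bar in the frame of hook_left between -0.003 and 0.01 m) or (world y of bin above 0 m and x of holder_bar in the frame of hook_right between -0.013 and 0.013 m and y of holder_bar in the frame of hook_right between -0.022 and 0.022 m and z of holder_bar in the frame of hook_right between -0.003 and 0.01 m)) and angle between holder's own z axis and vertical below 0.25 rad and linear speed of holder below 0.05 m/s); the robot touches nothing.
It fails at once if the clamp ring is moved more than 30 mm (distance of clamp from where it was at the start of the episode above 0.03 m).
It fails at once if the plier is moved more than 30 mm (distance of plier from where it was at the start of the episode above 0.03 m).
It fails at once if the meter is moved more than 30 mm (distance of meter from where it was at the start of the episode above 0.03 m).
Of funnel1, funnel2, funnel3, funnel4 only 3 to 4 are there at a start; the rules pass over those that are not, and their reading is None.
At some moment in a run one of holder may be knocked a few centimetres aside while the robot is not near it.
It also fails if it takes over 208 s, if anything falls off the work surface, if the arm or the gripper's body presses on something with over 40 N, if the wrist force passes 120 N, or if a joint passes its speed limit or range.

## Working session

There is one attempt and no reset: what is moved stays moved. The work goes in short steps, Python scripts to look and compute and a tool call to move; the robot and the scene stay as the last step left them, time stands still between calls to the robot, and variables do not carry over. Pictures are saved under pics/ and viewed, and the job is handed in when it is done.

Besides the shell and the picture viewer there is one more tool, called after ">>>" by a JSON object that holds its "fn" and its "kwargs", one argument or row to a line. send_rows: Moves the arm, as the interface text tells. Its arguments: {"type":"object","properties":{"deltas":{"type":"string"}},"required":["deltas"]}

```bash
mkdir -p pics; cat > h.py <<'E'
import numpy as np, cv2
from station import manip, capture, camera_info, spotter
def snap(name,fn):
    p,d=capture(name); cv2.imwrite('pics/'+fn+'.png',p); np.save('pics/'+fn+'.npy',d); return p,d
def att(ci):
    return np.array(ci['attitude'])
def cloud(name,d):
    ci=camera_info(name); K=np.array([[ci['fx'],0,ci['cx']],[0,ci['fy'],ci['cy']],[0,0,1]])
    v,u=np.mgrid[0:400,0:640]
    n=cv2.undistortPoints(np.stack([u.ravel(),v.ravel()],1).astype(np.float64)[:,None],K,np.array(ci['D'])).reshape(-1,2)
    z=d.ravel().astype(float); P=np.c_[n*z[:,None],z]@att(ci).T+np.array(ci['position'])
    P[z==0]=np.nan
    return P.reshape(400,640,3)
def st():
    s=manip.state(); print('t',round(s['time'],2),'tcp',np.round(s['eef_pos'],4),'gap',round(s['finger_gap'],4),'F',np.round(s['wrist_force'],1)); return s
E
python3 - <<'E'
from h import *
s=st(); print(np.round(s['tcp_rot'],3))
for c in ('side','top'):
    print(camera_info(c)); snap(c,c+'0')
    for t in ['bin','stand','funnel1','holder','hook_left','hook_right','clamp','plier','meter','holder_bar']:
        try: r=spotter.tip_of(c,t); print(c,t,[(np.round(x['position'],3).tolist(),round(x['confidence'],2)) for x in r[:5]])
        except Exception as e: print(c,t,e)
st()
E
```

```text
t 0.0 tcp [0.2275 0.5816 0.2139] gap 0.0922 F [-0.7  0.7  1. ]
[[ 0.931 -0.     0.364]
 [-0.364 -0.001  0.931]
 [ 0.    -1.    -0.001]]
{'fx': 452.0919295519121, 'fy': 452.0919295519121, 'cx': 317.8618808135615, 'cy': 193.69401466797518, 'D': array([-0.05124143,  0.        ,  0.        ,  0.        ,  0.        ]), 'position': array([ 0.44804569, -0.80590037,  0.80355807]), 'attitude': array([[ 0.9949079 , -0.04832252,  0.08844889],
       [-0.09877538, -0.64198873,  0.76032486],
       [ 0.02004238, -0.76518978, -0.64349273]])}
side bin [([0.394, 0.237, -0.003], 0.57), ([0.414, 0.027, 0.0], 0.17)]
side stand []
side funnel1 [([0.551, 0.071, 0.151], 0.68), ([0.575, -0.119, 0.147], 0.63), ([0.542, 0.165, 0.152], 0.61), ([0.565, -0.026, 0.152], 0.61)]
side holder []
side hook_left [([0.589, 0.173, 0.188], 0.81)]
side hook_right [([0.624, -0.116, 0.189], 0.82)]
side clamp [([0.412, 0.024, -0.001], 0.78)]
side plier [([0.392, 0.237, -0.005], 0.74), ([0.51, -0.374, -0.002], 0.73)]
side meter [([0.528, 0.406, 0.002], 0.7)]
side holder_bar [([0.368, -0.207, 0.111], 0.78)]
{'fx': 407.0722519
[... 304 characters left out ...]
 0.00528864, -0.01960285],
       [ 0.01846914, -0.16416106, -0.98626063]])}
top bin [([0.386, 0.242, 0.002], 0.81)]
top stand []
top funnel1 [([0.553, 0.076, 0.148], 0.86), ([0.576, -0.118, 0.152], 0.84), ([0.543, 0.163, 0.151], 0.71), ([0.563, -0.02, 0.145], 0.63), ([0.372, -0.204, 0.108], 0.42)]
top holder [([0.373, -0.204, 0.004], 0.87)]
top hook_left [([0.59, 0.171, 0.188], 0.97)]
top hook_right [([0.624, -0.114, 0.189], 0.58)]
top clamp [([0.41, 0.03, -0.001], 0.74), ([0.576, -0.121, 0.149], 0.5)]
top plier [([0.511, -0.378, 0.0], 0.63)]
top meter [([0.524, 0.401, -0.004], 0.61)]
top holder_bar [([0.371, -0.206, 0.107], 0.64)]
t 1.1 tcp [0.2276 0.5821 0.2146] gap 0.0915 F [0.  0.3 0. ]
```

View pics/side0.png

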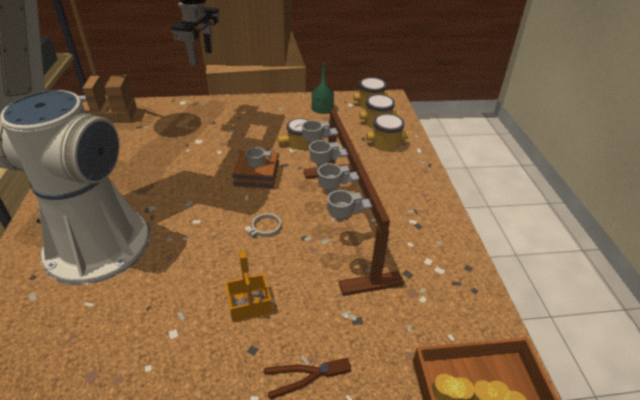

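View pics/top0.png

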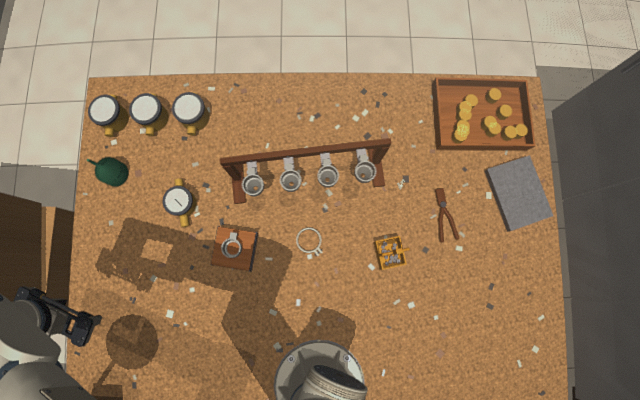

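```bash
cat >> h.py <<'E'
from scipy.optimize import least_squares
def ring(P,c,zlo,zhi,rmax=0.034):
    Q=P.reshape(-1,3); Q=Q[~np.isnan(Q[:,0])]
    m=(np.hypot(Q[:,0]-c[0],Q[:,1]-c[1])<rmax)&(Q[:,2]>zlo)&(Q[:,2]<zhi); Q=Q[m]
    # drop ear: use robust fit at r=24.5mm
    f=lambda p:(np.hypot(Q[:,0]-p[0],Q[:,1]-p[1])-0.0245)
    r=least_squares(f,c[:2],loss='soft_l1',f_scale=0.002); return r.x,len(Q),np.median(np.abs(f(r.x))),np.median(Q[:,2])
E
python3 - <<'E'
from h import *
for c in ('top','side'):
    P=cloud(c,np.load(f'pics/{c}0.npy'))
    Q=P.reshape(-1,3); m=(Q[:,0]>.25)&(Q[:,0]<.35)&(abs(Q[:,1])<.1); print(c,'table z',np.nanmedian(Q[m,2]))
    for n,g in (('f1',(.543,.164)),('f2',(.552,.074)),('f3',(.564,-.022)),('f4',(.576,-.118))):
        for it in range(2):
            x,k,e,z=ring(P,g,.203,.218); g=x
        print(n,np.round(x,4),k,round(e,4),round(z,4))
    g=(.388,.24)
    for it in range(2):
        x,k,e,z=ring(P,g,.076,.090); g=x
    print('bin',np.round(x,4),k,round(e,4),round(z,4))
    # bin top corners
    m=(np.hypot(Q[:,0]-.388,Q[:,1]-.24)<.09)&(abs(Q[:,2]-.05)<.005); print('bintop',cv2.minAreaRect(Q[m][:,:2].astype(np.float32)*1000))
    m=(np.hypot(Q[:,0]-.37,Q[:,1]+.205)<.08)
    for lo,hi in ((.145,.165),(.104,.118),(.035,.05)):
        R=Q[m&(Q[:,2]>lo)&(Q[:,2]<hi)]; 
        print('holder',lo,len(R),np.round(R.mean(0),4), cv2.minAreaRect(R[:,:2].astype(np.float32)*1000) if len(R)>3 else '')
E
```

```text
top table z -0.0010129199132868916
f1 [0.5407 0.163 ] 127 0.0017 0.208
f2 [0.5512 0.0706] 112 0.0015 0.2083
f3 [ 0.5628 -0.0236] 117 0.0017 0.2078
f4 [ 0.5741 -0.1178] 120 0.0016 0.2077
bin [0.3893 0.2389] 99 0.0015 0.0805
bintop ((389.0350646972656, 237.87448120117188), (114.51260375976562, 108.77447509765625), 81.05340576171875)
holder 0.145 42 [ 0.373  -0.2072  0.155 ] ((373.1778564453125, -207.79177856445312), (13.634540557861328, 18.185928344726562), 12.933686256408691)
holder 0.104 60 [ 0.3723 -0.2044  0.1121] ((372.493408203125, -207.95162963867188), (9.015539169311523, 76.51585388183594), 10.95327377319336)
holder 0.035 166 [ 0.3747 -0.2065  0.0434] ((373.0077209472656, -206.8252410888672), (85.2459716796875, 75.83867645263672), 12.965068817138672)
side table z -0.0003339034971647781
f1 [0.5409 0.1627] 138 0.0015 0.2075
f2 [0.5524 0.0685] 156 0.0013 0.2072
f3 [ 0.5634 -0.0256] 177 0.0013 0.2073
f4 [ 0.5742 -0.1202] 215 0.0014 0.2076
bin [0.3903 0.2385] 111 0.0016 0.0804
bintop ((390.9619140625, 235.4373779296875), (113.7630615234375, 108.30241394042969), 79.74121856689453)
holder 0.145 82 [ 0.3764 -0.2121  0.1538] ((376.03314208984375, -209.88482666015625), (13.787296295166016, 18.854595184326172), 10.585471153259277)
holder 0.104 75 [ 0.38   -0.2315  0.1126] ((378.9068908691406, -227.49981689453125), (11.931368827819824, 42.662960052490234), 12.020835876464844)
holder 0.035 427 [ 0.3768 -0.2145  0.0422] ((375.8520812988281, -210.26998901367188), (84.29499053955078, 76.50747680664062), 11.068194389343262)
```

```bash
python3 - <<'E'
import cv2
a=cv2.imread('pics/side0.png')[90:340,210:430]; cv2.imwrite('pics/crop1.png',cv2.resize(a,None,fx=2.4,fy=2.4,interpolation=cv2.INTER_CUBIC))
a=cv2.imread('pics/top0.png')[130:290,200:420]; cv2.imwrite('pics/crop2.png',cv2.resize(a,None,fx=3.5,fy=3.5,interpolation=cv2.INTER_CUBIC))
E
```

```text
(no output)
```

View pics/crop1.png

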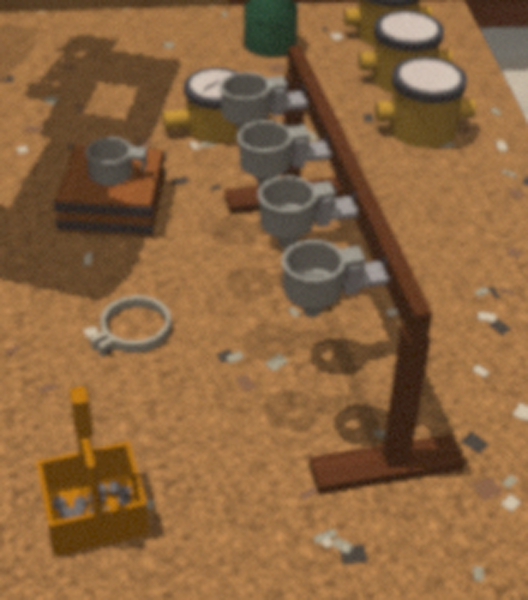

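View pics/crop2.png

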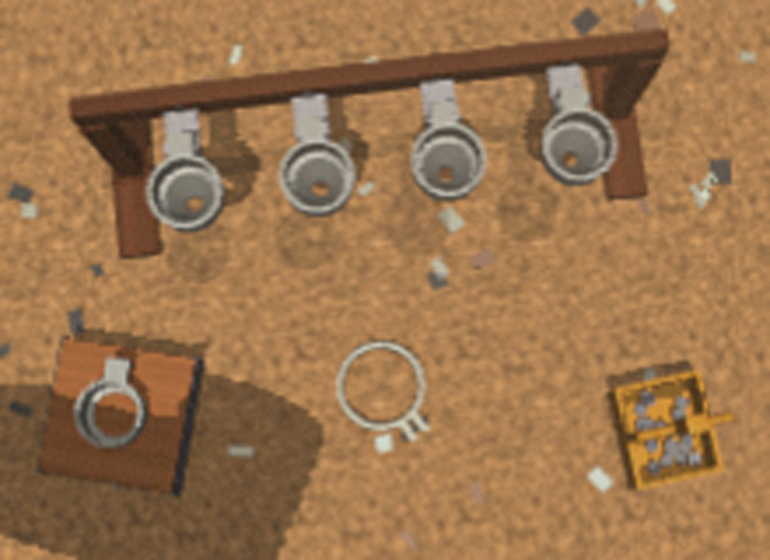

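>>> {"fn": "send_rows", "kwargs": {
  "deltas": "0.6 0 0 50 0; 0.6 313 -419 75 0.49; 0.6 313 -419 75 0.49; 0.6 313 -419 75 0.49; 0.6 313 -419 75 0.49; 0.6 313 -419 75 0.49; 0.6 313 -419 75 0.49; 0.6 313 -419 75 0.49"
}}

```text
time: 1.9
eef_pos: [0.4353, 0.3036, 0.2815]
tcp_rot: [[0.993, 0.001, -0.117], [0.117, 0.0, 0.993], [0.001, -1.0, 0.0]]
wrist_force: [1.0, 1.1, -0.3]
finger_gap: 0.0735
```

>>> {"fn": "send_rows", "kwargs": {
  "deltas": "0.6 105 -140 10 0; 0.6 105 -140 10 0; 0.6 105 -140 10 0; 0.6 105 -140 10 0; 0.6 105 -140 10 0; 0.6 105 -140 10 0"
}}

```text
time: 2.5
eef_pos: [0.5394, 0.1652, 0.291]
tcp_rot: [[0.993, -0.0, -0.115], [0.115, 0.0, 0.993], [-0.0, -1.0, 0.0]]
wrist_force: [-0.1, -0.5, -0.2]
finger_gap: 0.0734
```

>>> {"fn": "send_rows", "kwargs": {
  "deltas": "0.6 2 -2 -50 0; 0.6 2 -2 -90 0; 0.6 2 -2 -111 0; 0.6 2 -2 -111 0; 0.6 2 -2 -111 0"
}}

```text
time: 3.0
eef_pos: [0.5411, 0.1644, 0.1807]
tcp_rot: [[0.993, -0.0, -0.118], [0.118, 0.0, 0.993], [-0.0, -1.0, 0.0]]
wrist_force: [-0.7, 0.4, -0.4]
finger_gap: 0.0737
```

```bash
python3 - <<'E'
from h import *
s=st(); p,d=snap('side','s1'); cv2.imwrite('pics/s1c.png',cv2.resize(p[60:260,210:430],None,fx=3,fy=3)); st()
E
```

```text
t 3.0 tcp [0.5411 0.1644 0.1807] gap 0.0737 F [-0.7  0.4 -0.4]
t 3.05 tcp [0.5419 0.1644 0.1815] gap 0.0737 F [-0.1 -0.   0.3]
```

View pics/s1c.png

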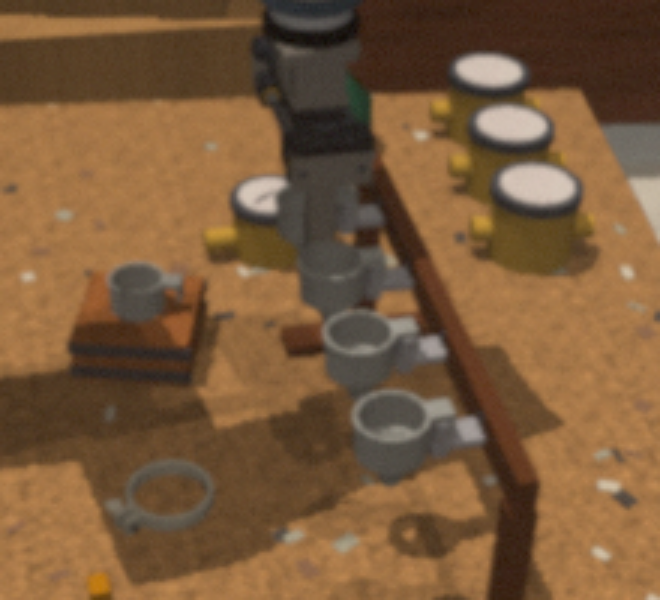

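>>> {"fn": "send_rows", "kwargs": {
  "deltas": "0 0 -1 0 0; -0.3 0 -1 0 0; -0.3 0 -1 0 0; -0.3 0 -1 0 0; -0.3 0 -1 0 0; -0.3 0 -1 0 0; -0.3 0 -1 0 0; -0.3 0 -1 0 0"
}}

```text
time: 3.85
eef_pos: [0.5416, 0.1626, 0.1808]
tcp_rot: [[0.993, 0.001, -0.117], [0.117, 0.001, 0.993], [0.001, -1.0, 0.001]]
wrist_force: [-2.8, 1.7, 6.5]
finger_gap: 0.0505
```

>>> {"fn": "send_rows", "kwargs": {
  "deltas": "-0.3 0 0 15 0; -0.3 0 0 35 0; -0.3 0 0 60 0; -0.3 -20 5 60 0; -0.3 -60 20 60 0; -0.3 -105 40 60 0; -0.3 -150 75 60 0; -0.3 -150 75 60 0"
}}

```text
time: 4.65
eef_pos: [0.3878, 0.2387, 0.2399]
tcp_rot: [[0.993, -0.002, -0.119], [0.119, 0.0, 0.993], [-0.001, -1.0, 0.0]]
wrist_force: [-0.2, -0.3, -1.6]
finger_gap: 0.0506
```

```bash
python3 - <<'E'
from h import *
p,d=snap('side','s2'); cv2.imwrite('pics/s2c.png',cv2.resize(p[40:240,160:380],None,fx=3,fy=3)); st()
s=st()
r=spotter.tip_of('side','funnel1'); print([(np.round(x['position'],3).tolist(),round(x['confidence'],2)) for x in r[:6]])
E
```

```text
t 4.7 tcp [0.3891 0.2385 0.2402] gap 0.0504 F [ 0.4 -0.7  0.3]
t 4.7 tcp [0.3891 0.2385 0.2402] gap 0.0504 F [ 0.4 -0.7  0.3]
[([0.564, -0.026, 0.154], 0.9), ([0.55, 0.073, 0.147], 0.73), ([0.388, 0.236, 0.21], 0.51)]
```

View pics/s2c.png

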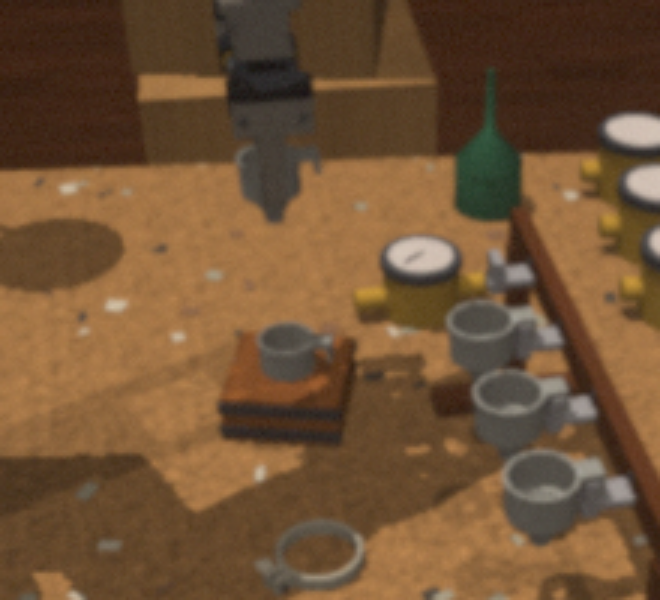

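>>> {"fn": "send_rows", "kwargs": {
  "deltas": "-0.3 1 0 -50 0; -0.3 1 0 -95 0; -0.3 1 0 -120 0; -0.3 1 0 -135 0; -0.3 1 0 -145 0; -0.3 1 0 -152 0; -0.3 1 0 -155 0; -0.3 1 0 -155 0"
}}

```text
time: 5.55
eef_pos: [0.3932, 0.238, 0.0858]
tcp_rot: [[0.993, 0.0, -0.116], [0.116, 0.002, 0.993], [0.0, -1.0, 0.001]]
wrist_force: [-4.0, 4.9, 3.4]
finger_gap: 0.0508
```

>>> {"fn": "send_rows", "kwargs": {
  "deltas": "-0.3 -1 0 0 0; -0.3 -1 0 -1 0; -0.3 -1 0 -1 0"
}}

```text
time: 5.85
eef_pos: [0.393, 0.2382, 0.0858]
tcp_rot: [[0.993, 0.002, -0.116], [0.116, 0.002, 0.993], [0.003, -1.0, 0.001]]
wrist_force: [-2.9, 3.5, 16.0]
finger_gap: 0.0505
```

```bash
python3 - <<'E'
from h import *
st();p,d=snap('side','s3'); st(); cv2.imwrite('pics/s3c.png',cv2.resize(p[100:220,200:320],None,fx=5,fy=5)); st()
E
```

```text
t 5.85 tcp [0.393  0.2382 0.0858] gap 0.0505 F [-2.9  3.5 16. ]
t 5.9 tcp [0.3931 0.2382 0.0858] gap 0.0505 F [-3.9  2.9 17.4]
t 5.9 tcp [0.3931 0.2382 0.0858] gap 0.0505 F [-3.9  2.9 17.4]
```

View pics/s3c.png

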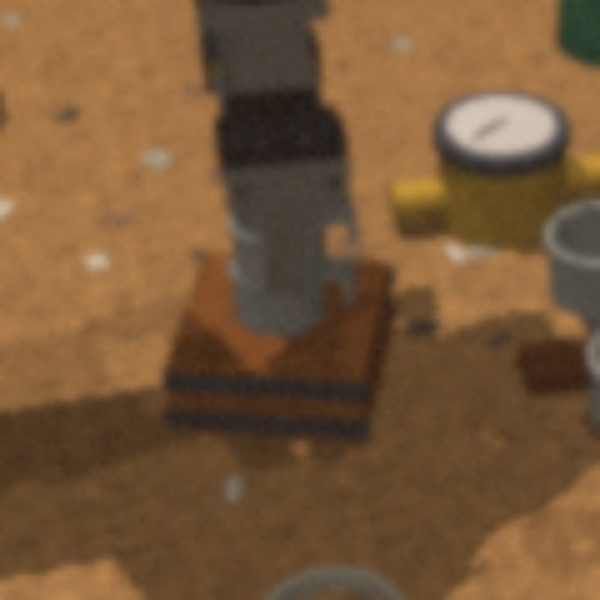

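>>> {"fn": "send_rows", "kwargs": {
  "deltas": "0.2 0 0 0 0; 0.6 0 0 0 0; 0.6 0 0 0 0; 0.6 0 0 0 0; 0.6 0 0 0 0"
}}

```text
time: 6.4
eef_pos: [0.3915, 0.2373, 0.084]
tcp_rot: [[0.993, -0.0, -0.117], [0.117, -0.0, 0.993], [-0.0, -1.0, -0.0]]
wrist_force: [0.6, 0.7, -0.1]
finger_gap: 0.0733
```

>>> {"fn": "send_rows", "kwargs": {
  "deltas": "0.6 0 0 40 0; 0.6 0 0 90 0; 0.6 0 0 140 0; 0.6 30 -30 190 0; 0.6 60 -70 205 0; 0.6 100 -105 205 0; 0.6 130 -140 205 0; 0.6 160 -170 205 0"
}}

```text
time: 7.2
eef_pos: [0.5484, 0.0699, 0.2896]
tcp_rot: [[0.993, 0.001, -0.117], [0.117, 0.0, 0.993], [0.001, -1.0, -0.0]]
wrist_force: [0.9, 0.6, -0.5]
finger_gap: 0.0735
```

```bash
python3 - <<'E'
from h import *
st()
for c in ('top','side'):
    p,d=snap(c,c+'4'); P=cloud(c,d)
    for n,g,lo,hi in (('n1',(.391,.239),.108,.122),('f2',(.552,.07),.203,.218),('f3',(.563,-.0246),.203,.218),('f4',(.574,-.119),.203,.218)):
        try:
            for it in range(2): x,k,e,z=ring(P,g,lo,hi); g=x
            print(c,n,np.round(x,4),k,round(e,4),round(z,4))
        except Exception as ex: print(n,ex)
cv2.imwrite('pics/s4c.png',cv2.resize(p[80:240,200:400],None,fx=3.5,fy=3.5)); st()
E
```

```text
t 7.2 tcp [0.5484 0.0699 0.2896] gap 0.0735 F [ 0.9  0.6 -0.5]
top n1 [0.3916 0.2383] 76 0.0018 0.1123
top f2 [0.5495 0.0706] 58 0.0006 0.2075
top f3 [ 0.5609 -0.0241] 28 0.0006 0.207
top f4 [ 0.5735 -0.1179] 120 0.0014 0.2075
side n1 [0.3933 0.2365] 103 0.0017 0.1125
side f2 [0.5521 0.0689] 151 0.0015 0.2074
side f3 [ 0.5631 -0.0259] 175 0.0013 0.2076
side f4 [ 0.5739 -0.1203] 206 0.0013 0.2078
t 7.3 tcp [0.5505 0.0677 0.2888] gap 0.0736 F [-0.5  0.7 -0. ]
```

View pics/s4c.png

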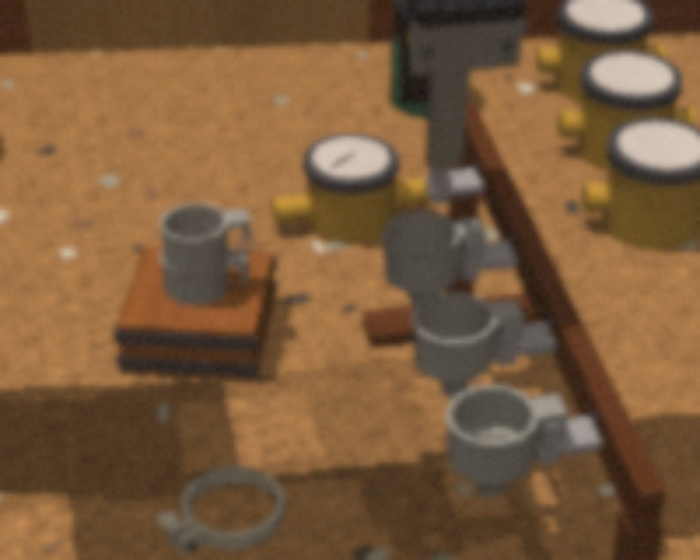

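>>> {"fn": "send_rows", "kwargs": {
  "deltas": "0.6 1.5 2 -50 0; 0.6 1.5 2 -90 0; 0.6 1.5 2 -109 0; 0.6 1.5 2 -109 0; -0.3 1.5 2 -109 0; -0.3 1.5 2 -109 0; -0.3 1.5 2 -109 0; -0.3 1.5 2 -109 0"
}}

```text
time: 8.1
eef_pos: [0.5491, 0.0731, 0.1815]
tcp_rot: [[0.993, 0.001, -0.117], [0.117, -0.001, 0.993], [0.001, -1.0, -0.001]]
wrist_force: [-2.0, -5.5, 5.0]
finger_gap: 0.0511
```

>>> {"fn": "send_rows", "kwargs": {
  "deltas": "-0.3 0 0 0 0; -0.3 0 0 0 0; -0.3 0 0 0 0"
}}

```text
time: 8.4
eef_pos: [0.5491, 0.0732, 0.1814]
tcp_rot: [[0.993, 0.001, -0.117], [0.117, -0.001, 0.993], [0.001, -1.0, -0.001]]
wrist_force: [-2.8, -4.1, 6.3]
finger_gap: 0.051
```

>>> {"fn": "send_rows", "kwargs": {
  "deltas": "-0.3 0 0 15 0; -0.3 0 0 35 0; -0.3 0 0 75 0; -0.3 -20 15 85 0; -0.3 -55 50 90 0; -0.3 -90 85 90 0; -0.3 -125 125 90 0; -0.3 -157 165 90 0"
}}

```text
time: 9.2
eef_pos: [0.3931, 0.2365, 0.2709]
tcp_rot: [[0.993, 0.001, -0.116], [0.116, 0.001, 0.993], [0.002, -1.0, 0.001]]
wrist_force: [1.0, 0.1, -1.2]
finger_gap: 0.051
```

```bash
python3 - <<'E'
from h import *
p,d=snap('side','s5'); P=cloud('side',d)
p,d=snap('top','t5'); P2=cloud('top',d)
s=st(); x0=s['eef_pos']
for P in (P,P2):
    Q=P.reshape(-1,3); m=(np.hypot(Q[:,0]-x0[0],Q[:,1]-x0[1])<.05)&(Q[:,2]<x0[2]-.035)&(Q[:,2]>x0[2]-.07); 
    try: x,k,e,z=ring(P,x0[:2],x0[2]+.022,x0[2]+.035); print(np.round(x,4),k,e,z)
    except Exception as ex: print(ex)
for c in ('side','top'):
    r=spotter.tip_of(c,'funnel1'); print([(np.round(x['position'],3).tolist(),round(x['confidence'],2)) for x in r[:6]])
E
```

```text
t 9.3 tcp [0.3911 0.2392 0.2708] gap 0.0509 F [ 0.4 -0.4 -1.4]
[0.3969 0.2345] 60 0.0012405348398057958 0.2964735682512362
[0.3911 0.2392] 0 nan nan
[([0.561, -0.024, 0.154], 0.94), ([0.391, 0.238, 0.055], 0.9), ([0.395, 0.237, 0.24], 0.87), ([0.576, -0.12, 0.146], 0.59), ([0.37, -0.206, 0.116], 0.51)]
[([0.575, -0.12, 0.15], 0.96), ([0.566, -0.024, 0.147], 0.69), ([0.391, 0.238, 0.055], 0.64)]
  return _methods._mean(a, axis=axis, dtype=dtype,
  ret = ret.dtype.type(ret / rcount)
```

>>> {"fn": "send_rows", "kwargs": {
  "deltas": "-0.3 -2.5 0 -50 0; -0.3 -2.5 0 -95 0; -0.3 -2.5 0 -118 0; -0.3 -2.5 0 -133 0; -0.3 -2.5 0 -143 0; -0.3 -2.5 0 -150 0; -0.3 -2.5 0 -154 0; -0.3 -2.5 0 -154 0"
}}

```text
time: 10.2
eef_pos: [0.3928, 0.2359, 0.1177]
tcp_rot: [[0.993, 0.001, -0.115], [0.115, 0.002, 0.993], [0.001, -1.0, 0.002]]
wrist_force: [-5.3, 2.1, 11.6]
finger_gap: 0.0511
```

>>> {"fn": "send_rows", "kwargs": {
  "deltas": "0 2 0 0 0; 0.6 2 0 0 0; 0.6 2 0 0 0; 0.6 2 0 0 0; 0.6 2 0 0 0"
}}

```text
time: 10.7
eef_pos: [0.3943, 0.2352, 0.1162]
tcp_rot: [[0.993, 0.0, -0.117], [0.117, 0.0, 0.993], [0.0, -1.0, 0.0]]
wrist_force: [-0.1, 0.1, 0.3]
finger_gap: 0.0733
```

>>> {"fn": "send_rows", "kwargs": {
  "deltas": "0.6 0 0 40 0; 0.6 0 0 90 0; 0.6 0 0 140 0; 0.6 30 -45 170 0; 0.6 60 -85 172 0; 0.6 90 -130 172 0; 0.6 115 -175 172 0; 0.6 140 -215 172 0"
}}

```text
time: 11.5
eef_pos: [0.5278, 0.0297, 0.2883]
tcp_rot: [[0.993, 0.001, -0.117], [0.117, 0.0, 0.993], [0.001, -1.0, -0.0]]
wrist_force: [1.9, 0.8, 1.0]
finger_gap: 0.0738
```

>>> {"fn": "send_rows", "kwargs": {
  "deltas": "0.6 31 -47 0 0; 0.6 31 -47 0 0; 0.6 31 -47 0 0; 0.6 31 -47 0 0"
}}

```text
time: 11.9
eef_pos: [0.5573, -0.0146, 0.2877]
tcp_rot: [[0.993, -0.001, -0.117], [0.117, 0.0, 0.993], [-0.001, -1.0, 0.001]]
wrist_force: [-0.5, 0.5, -0.8]
finger_gap: 0.0738
```

```bash
python3 - <<'E'
from h import *
st()
for c in ('top','side'):
    p,d=snap(c,c+'6'); P=cloud(c,d)
    for n,g,lo,hi in (('n2',(.391,.239),.138,.154),('f3',(.563,-.0246),.203,.218),('f4',(.574,-.119),.203,.218)):
        try:
            for it in range(2): x,k,e,z=ring(P,g,lo,hi); g=x
            print(c,n,np.round(x,4),k,round(e,4),round(z,4))
        except Exception as ex: print(n,ex)
cv2.imwrite('pics/s6c.png',cv2.resize(p[80:240,200:400],None,fx=3.5,fy=3.5)); st()
E
```

```text
t 11.9 tcp [ 0.5573 -0.0146  0.2877] gap 0.0738 F [-0.5  0.5 -0.8]
top n2 [0.3937 0.2354] 116 0.0014 0.1444
top f3 [ 0.5605 -0.0239] 59 0.0008 0.2076
top f4 [ 0.5723 -0.1177] 17 0.001 0.2065
side n2 [0.3961 0.2345] 137 0.0013 0.144
side f3 [ 0.5631 -0.026 ] 180 0.0013 0.2076
side f4 [ 0.574  -0.1201] 205 0.0013 0.2077
t 12.0 tcp [ 0.5573 -0.014   0.2881] gap 0.0737 F [ 0.2 -0.3  0.2]
```

View pics/s6c.png

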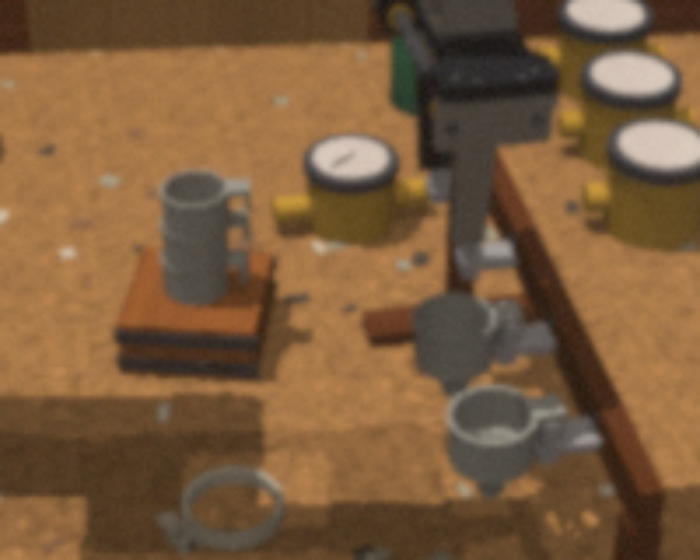

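>>> {"fn": "send_rows", "kwargs": {
  "deltas": "0.6 5.5 -10.5 -30 0; 0.6 5.5 -10.5 -70 0; 0.6 5.5 -10.5 -100 0; 0.6 5.5 -10.5 -108 0; 0.6 5.5 -10.5 -108 0; 0.6 5.5 -10.5 -108 0"
}}

```text
time: 12.6
eef_pos: [0.5643, -0.0252, 0.1816]
tcp_rot: [[0.993, 0.002, -0.118], [0.118, -0.0, 0.993], [0.002, -1.0, -0.0]]
wrist_force: [-0.5, 0.3, 0.6]
finger_gap: 0.0736
```

```bash
python3 - <<'E'
from h import *
st()
E
```

```text
t 12.6 tcp [ 0.5643 -0.0252  0.1816] gap 0.0736 F [-0.5  0.3  0.6]
```

>>> {"fn": "send_rows", "kwargs": {
  "deltas": "-0.3 -1 0 -1 0; -0.3 -1 0 -1 0; -0.3 -1 0 -1 0; -0.3 -1 0 -1 0; -0.3 -1 0 -1 0; -0.3 -1 0 -1 0; -0.3 -1 0 -1 0"
}}

```text
time: 13.3
eef_pos: [0.5626, -0.0257, 0.1797]
tcp_rot: [[0.993, 0.001, -0.117], [0.117, 0.0, 0.993], [0.001, -1.0, 0.0]]
wrist_force: [-1.6, 1.7, 6.5]
finger_gap: 0.0507
```

>>> {"fn": "send_rows", "kwargs": {
  "deltas": "-0.3 0 0 15 0; -0.3 0 0 40 0; -0.3 0 0 80 0; -0.3 -15 30 110 0; -0.3 -40 70 120 0; -0.3 -65 110 120 0; -0.3 -90 150 120 0; -0.3 -115 190 120 0"
}}

```text
time: 14.1
eef_pos: [0.4464, 0.1652, 0.2991]
tcp_rot: [[0.993, 0.001, -0.116], [0.116, 0.0, 0.993], [0.001, -1.0, -0.0]]
wrist_force: [0.6, 0.7, -1.6]
finger_gap: 0.0507
```

>>> {"fn": "send_rows", "kwargs": {
  "deltas": "-0.3 -28 35 0 0; -0.3 -56 72 0 0; -0.3 -56 72 0 0; -0.3 -56 72 0 0; -0.3 -56 72 0 0; -0.3 -56 72 0 0"
}}

```text
time: 14.7
eef_pos: [0.3922, 0.2353, 0.2989]
tcp_rot: [[0.993, 0.0, -0.115], [0.115, -0.0, 0.993], [0.0, -1.0, -0.0]]
wrist_force: [0.5, -0.5, -0.8]
finger_gap: 0.0504
```

```bash
cat >> h.py <<'E'
def held():
    p,d=snap('side','hs'); P=cloud('side',d); s=st(); x0=np.array(s['eef_pos'])
    x,k,e,z=ring(P,x0[:2],x0[2]+.022,x0[2]+.035); print('rim',np.round(x,4),k,round(e,4),round(z,4))
    r=spotter.tip_of('side','funnel1'); print([(np.round(x['position'],3).tolist(),round(x['confidence'],2)) for x in r[:6]])
    cv2.imwrite('pics/heldc.png',cv2.resize(p[40:240,160:380],None,fx=3,fy=3))
E
python3 - <<'E'
from h import *
held();st()
E
```

```text
t 14.75 tcp [0.3922 0.2352 0.2989] gap 0.0508 F [-0.3 -0.9 -0.8]
rim [0.3943 0.2333] 90 0.0013 0.3256
[([0.575, -0.119, 0.146], 0.66), ([0.393, 0.239, 0.083], 0.57), ([0.392, 0.234, 0.272], 0.57), ([0.391, 0.238, 0.056], 0.52)]
t 14.8 tcp [0.3921 0.2353 0.2989] gap 0.0505 F [ 0.3 -0.1 -1.3]
```

>>> {"fn": "send_rows", "kwargs": {
  "deltas": "-0.3 -0.5 2 -50 0; -0.3 -0.5 2 -90 0; -0.3 -0.5 2 -113 0; -0.3 -0.5 2 -128 0; -0.3 -0.5 2 -139 0; -0.3 -0.5 2 -146 0; -0.3 -0.5 2 -150 0; -0.3 -0.5 2 -150 0"
}}

```text
time: 15.6
eef_pos: [0.3914, 0.2382, 0.1495]
tcp_rot: [[0.993, 0.0, -0.117], [0.117, 0.0, 0.993], [0.0, -1.0, 0.0]]
wrist_force: [-0.6, -0.0, -0.8]
finger_gap: 0.0503
```

>>> {"fn": "send_rows", "kwargs": {
  "deltas": "-0.3 0 0 -1 0; -0.3 0 0 -1 0"
}}

```text
time: 15.8
eef_pos: [0.3914, 0.2384, 0.1491]
tcp_rot: [[0.993, 0.001, -0.117], [0.117, 0.001, 0.993], [0.001, -1.0, 0.0]]
wrist_force: [-2.2, -2.6, 7.1]
finger_gap: 0.0505
```

Seated with light contact; release in place.

>>> {"fn": "send_rows", "kwargs": {
  "deltas": "0 0 0 0 0; 0.6 0 0 0 0; 0.6 0 0 0 0; 0.6 0 0 0 0; 0.6 0 0 0 0"
}}

```text
time: 16.3
eef_pos: [0.391, 0.2382, 0.1481]
tcp_rot: [[0.993, 0.0, -0.117], [0.117, 0.0, 0.993], [0.0, -1.0, 0.0]]
wrist_force: [-0.2, 0.4, 0.5]
finger_gap: 0.0734
```

>>> {"fn": "send_rows", "kwargs": {
  "deltas": "0.6 0 0 40 0; 0.6 0 0 90 0; 0.6 0 0 140 0; 0.6 22 -45 140 0; 0.6 44 -90 140 0; 0.6 66 -135 140 0; 0.6 88 -180 140 0; 0.6 110 -225 140 0"
}}

```text
time: 17.1
eef_pos: [0.5013, 0.0117, 0.2882]
tcp_rot: [[0.993, 0.001, -0.117], [0.117, 0.0, 0.993], [0.001, -1.0, 0.0]]
wrist_force: [0.4, -0.0, 0.1]
finger_gap: 0.0735
```

>>> {"fn": "send_rows", "kwargs": {
  "deltas": "0.6 20 -40 0 0; 0.6 40 -80 0 0; 0.6 60 -115 0 0; 0.6 72 -132 0 0; 0.6 72 -132 0 0; 0.6 72 -132 0 0; 0.6 72 -132 0 0"
}}

```text
time: 17.8
eef_pos: [0.5721, -0.1174, 0.2879]
tcp_rot: [[0.993, -0.001, -0.118], [0.118, 0.0, 0.993], [-0.001, -1.0, 0.0]]
wrist_force: [0.1, 0.1, -0.2]
finger_gap: 0.0735
```

```bash
python3 - <<'E'
from h import *
st()
for c in ('top','side'):
    p,d=snap(c,c+'7'); P=cloud(c,d)
    for n,g,lo,hi in (('n3',(.391,.239),.17,.186),('f4',(.574,-.119),.203,.218)):
        try:
            for it in range(2): x,k,e,z=ring(P,g,lo,hi); g=x
            print(c,n,np.round(x,4),k,round(e,4),round(z,4))
        except Exception as ex: print(n,ex)
cv2.imwrite('pics/s7c.png',cv2.resize(p[80:330,200:400],None,fx=2.4,fy=2.4)); st()
for t in ('holder','holder_bar'):
    for c in ('top','side'):
        r=spotter.tip_of(c,t); print(t,[(np.round(x['position'],3).tolist(),round(x['confidence'],2)) for x in r[:6]])
E
```

```text
t 17.8 tcp [ 0.5721 -0.1174  0.2879] gap 0.0735 F [ 0.1  0.1 -0.2]
top n3 [0.3922 0.2373] 118 0.0016 0.1767
top f4 [ 0.5716 -0.1187] 24 0.0009 0.2079
side n3 [0.3939 0.2367] 137 0.0018 0.1761
side f4 [ 0.5738 -0.1202] 213 0.0012 0.2076
t 17.9 tcp [ 0.5723 -0.1173  0.2882] gap 0.0732 F [ 0.1 -0.2  0.7]
holder []
holder [([0.38, -0.208, -0.002], 0.77)]
holder_bar []
holder_bar [([0.368, -0.21, 0.111], 0.9), ([0.513, -0.375, -0.001], 0.72)]
```

View pics/s7c.png

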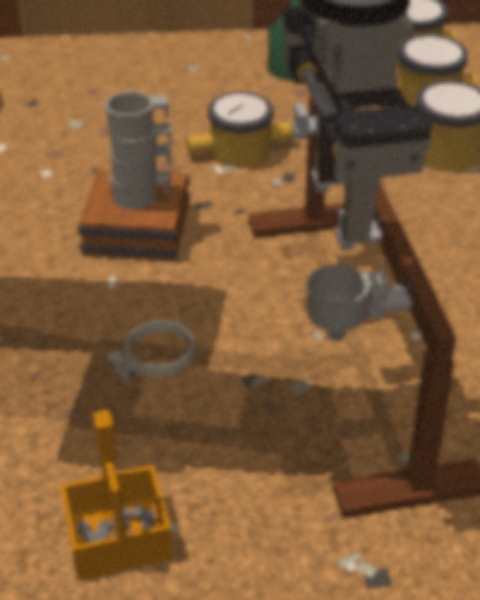

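>>> {"fn": "send_rows", "kwargs": {
  "deltas": "0.6 1.5 -1.5 -40 0; 0.6 1.5 -1.5 -80 0; 0.6 1.5 -1.5 -108 0; 0.6 1.5 -1.5 -108 0; 0.6 1.5 -1.5 -108 0; -0.3 1.5 -1.5 -108 0; -0.3 1.5 -1.5 -108 0; -0.3 1.5 -1.5 -108 0"
}}

```text
time: 18.9
eef_pos: [0.5748, -0.1199, 0.1814]
tcp_rot: [[0.993, 0.002, -0.117], [0.117, -0.0, 0.993], [0.002, -1.0, -0.0]]
wrist_force: [-1.9, 4.2, 1.9]
finger_gap: 0.0514
```

>>> {"fn": "send_rows", "kwargs": {
  "deltas": "-0.3 0 0 0 0; -0.3 0 0 0 0; -0.3 0 0 0 0"
}}

```text
time: 19.2
eef_pos: [0.5747, -0.1198, 0.1811]
tcp_rot: [[0.993, 0.001, -0.117], [0.117, 0.0, 0.993], [0.001, -1.0, -0.0]]
wrist_force: [-1.3, 1.4, 6.7]
finger_gap: 0.0504
```

>>> {"fn": "send_rows", "kwargs": {
  "deltas": "-0.3 0 0 15 0; -0.3 0 0 40 0; -0.3 0 0 85 0; -0.3 -5 30 120 0; -0.3 -20 75 140 0; -0.3 -42 120 150 0; -0.3 -64 165 150 0; -0.3 -86 210 150 0"
}}

```text
time: 20.0
eef_pos: [0.4884, 0.089, 0.3313]
tcp_rot: [[0.993, 0.001, -0.116], [0.116, 0.0, 0.993], [0.001, -1.0, -0.0]]
wrist_force: [0.8, 0.8, -1.4]
finger_gap: 0.0504
```

>>> {"fn": "send_rows", "kwargs": {
  "deltas": "-0.3 -25 45 0 0; -0.3 -50 85 0 0; -0.3 -75 120 0 0; -0.3 -95 146 0 0; -0.3 -95 146 0 0; -0.3 -95 146 0 0; -0.3 -95 146 0 0"
}}

```text
time: 20.7
eef_pos: [0.3949, 0.2331, 0.3304]
tcp_rot: [[0.993, 0.001, -0.117], [0.117, -0.0, 0.993], [0.0, -1.0, -0.0]]
wrist_force: [0.1, 0.5, -1.2]
finger_gap: 0.0509
```

```bash
python3 - <<'E'
from h import *
held();st()
E
```

```text
t 20.75 tcp [0.395  0.2329 0.3303] gap 0.0506 F [-0.5  0.1 -1.5]
rim [0.3958 0.2309] 87 0.0014 0.3562
[([0.393, 0.237, 0.088], 0.79), ([0.529, 0.406, 0.001], 0.61), ([0.391, 0.238, 0.12], 0.6), ([0.395, 0.236, 0.299], 0.57), ([0.389, 0.237, 0.057], 0.56)]
t 20.8 tcp [0.3951 0.2329 0.3301] gap 0.0505 F [-0.5  0.1 -1.1]
```

>>> {"fn": "send_rows", "kwargs": {
  "deltas": "-0.3 -3.5 5 -50 0; -0.3 -3.5 5 -88 0; -0.3 -3.5 5 -112 0; -0.3 -3.5 5 -127 0; -0.3 -3.5 5 -138 0; -0.3 -3.5 5 -144 0; -0.3 -3.5 5 -149 0; -0.3 -3.5 5 -149 0"
}}

```text
time: 21.6
eef_pos: [0.3919, 0.2388, 0.1822]
tcp_rot: [[0.993, 0.001, -0.117], [0.117, 0.0, 0.993], [0.001, -1.0, 0.0]]
wrist_force: [-0.8, -1.6, 3.1]
finger_gap: 0.0507
```

>>> {"fn": "send_rows", "kwargs": {
  "deltas": "-0.3 0 0 -0.5 0; -0.3 0 0 -0.5 0"
}}

```text
time: 21.8
eef_pos: [0.3919, 0.2388, 0.182]
tcp_rot: [[0.993, 0.002, -0.117], [0.117, 0.001, 0.993], [0.002, -1.0, 0.0]]
wrist_force: [-1.3, -1.9, 7.5]
finger_gap: 0.0505
```

>>> {"fn": "send_rows", "kwargs": {
  "deltas": "0 0 0 0 0; 0.6 0 0 0 0; 0.6 0 0 0 0; 0.6 0 0 0 0; 0.6 0 0 0 0"
}}

```text
time: 22.3
eef_pos: [0.391, 0.2388, 0.1806]
tcp_rot: [[0.993, 0.0, -0.117], [0.117, 0.0, 0.993], [0.0, -1.0, 0.0]]
wrist_force: [-0.2, -0.2, 0.2]
finger_gap: 0.0736
```

>>> {"fn": "send_rows", "kwargs": {
  "deltas": "0.6 0 0 40 0; 0.6 0 0 80 0; 0.6 0 0 120 0; 0.3 10 -50 120 0; 0.3 20 -100 120 0; 0.3 30 -150 120 0; 0.3 40 -200 120 0; 0.3 40 -200 120 0"
}}

```text
time: 23.1
eef_pos: [0.4315, 0.0342, 0.3007]
tcp_rot: [[0.994, 0.001, -0.112], [0.112, -0.002, 0.994], [0.0, -1.0, -0.002]]
wrist_force: [0.1, -0.7, -0.0]
finger_gap: 0.0598
```

```bash
cat >> h.py <<'E'
def hold(c,g=(.374,-.208),fn='h'):
    p,d=snap(c,fn+c); P=cloud(c,d); Q=P.reshape(-1,3)
    m=(np.hypot(Q[:,0]-g[0],Q[:,1]-g[1])<.09)
    for lo,hi in ((.145,.165),(.104,.118),(.035,.05)):
        R=Q[m&(Q[:,2]>lo)&(Q[:,2]<hi)]
        if len(R)>3: print(c,'holder',lo,len(R),np.round(R.mean(0),4), cv2.minAreaRect(R[:,:2].astype(np.float32)*1000))
    return p,P
E
python3 - <<'E'
from h import *
st()
for c in ('top','side'):
    p,P=hold(c,fn='h8')
    g=(.391,.239)
    try:
        for it in range(2): x,k,e,z=ring(P,g,.2,.22); g=x
        print(c,'n4',np.round(x,4),k,round(e,4),round(z,4))
    except Exception as ex: print(ex)
cv2.imwrite('pics/s8c.png',cv2.resize(p[80:330,200:400],None,fx=2.4,fy=2.4)); st()
E
```

```text
t 23.1 tcp [0.4315 0.0342 0.3007] gap 0.0598 F [ 0.1 -0.7 -0. ]
top holder 0.145 43 [ 0.3731 -0.2072  0.1546] ((373.2181396484375, -208.00738525390625), (13.639152526855469, 18.148860931396484), 13.04483413696289)
top holder 0.104 60 [ 0.3722 -0.2039  0.1119] ((372.42877197265625, -207.65777587890625), (9.020215034484863, 77.14998626708984), 10.954663276672363)
top holder 0.035 166 [ 0.3736 -0.2066  0.0434] ((372.7544860839844, -207.08877563476562), (84.82189178466797, 75.41300964355469), 11.652008056640625)
top n4 [0.391  0.2376] 134 0.0016 0.2084
side holder 0.145 81 [ 0.3764 -0.2123  0.1542] ((376.17864990234375, -210.39166259765625), (13.782913208007812, 19.883544921875), 10.316863059997559)
side holder 0.104 74 [ 0.3802 -0.2315  0.1124] ((380.1222839355469, -227.07296752929688), (11.621601104736328, 42.99974822998047), 17.488052368164062)
side holder 0.035 427 [ 0.3762 -0.2138  0.0421] ((375.8960876464844, -209.9716033935547), (84.45482635498047, 79.4694595336914), 11.108713150024414)
side n4 [0.3928 0.2368] 146 0.0012 0.2059
t 23.2 tcp [0.431  0.0377 0.3005] gap 0.0601 F [-0.5  0.4  1. ]
```

View pics/s8c.png

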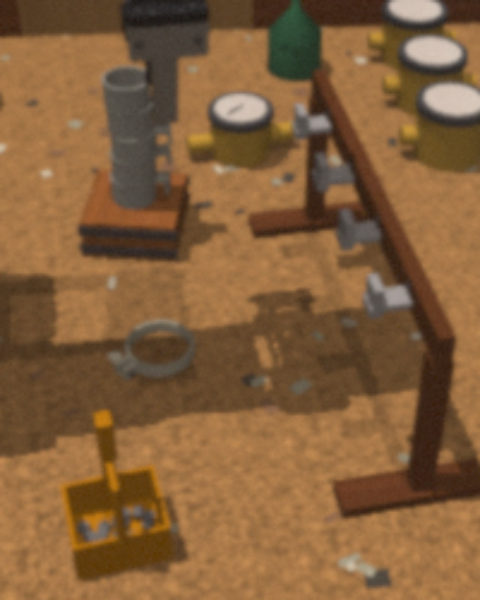

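>>> {"fn": "send_rows", "kwargs": {
  "deltas": "0.3 -8 -45 0 0.085; 0.3 -18 -90 0 0.085; 0.3 -30 -135 -10 0.085; 0.3 -42 -180 -30 0.085; 0.3 -56 -225 -50 0.085; 0.3 -56 -246 -80 0.085; 0.3 -56 -246 -90 0.085; 0.3 -56 -246 -90 0.085"
}}

```text
time: 24.0
eef_pos: [0.3745, -0.2056, 0.2092]
tcp_rot: [[0.98, -0.003, -0.201], [0.201, 0.002, 0.98], [-0.002, -1.0, 0.003]]
wrist_force: [-0.5, -0.8, 0.0]
finger_gap: 0.0597
```

```bash
python3 - <<'E'
from h import *
st(); p,P=hold('side',fn='h9'); hold('top',fn='h9');s=st();print(np.round(s['tcp_rot'],3))
cv2.imwrite('pics/s9c.png',cv2.resize(p[180:340,180:340],None,fx=3.5,fy=3.5))
E
```

```text
t 24.0 tcp [ 0.3745 -0.2056  0.2092] gap 0.0597 F [-0.5 -0.8  0. ]
side holder 0.145 80 [ 0.3764 -0.2121  0.1542] ((376.03753662109375, -209.6889190673828), (13.56882381439209, 19.27246856689453), 11.399225234985352)
side holder 0.104 72 [ 0.3802 -0.2324  0.1121] ((379.509521484375, -226.3775634765625), (11.633291244506836, 43.306663513183594), 16.86548614501953)
side holder 0.035 434 [ 0.3761 -0.2137  0.0421] ((375.9041442871094, -210.20632934570312), (84.7924575805664, 77.1159439086914), 11.452369689941406)
top holder 0.145 10 [ 0.3762 -0.2117  0.1562] ((375.6911926269531, -212.113525390625), (10.528371810913086, 5.338842868804932), 11.006195068359375)
top holder 0.035 26 [ 0.3828 -0.2265  0.0433] ((373.5767822265625, -215.479736328125), (91.49661254882812, 54.153316497802734), 2.2609379291534424)
t 24.1 tcp [ 0.3757 -0.2059  0.2111] gap 0.0596 F [ 1.  -0.1  0.8]
[[ 0.979  0.    -0.203]
 [ 0.203  0.     0.979]
 [ 0.    -1.     0.   ]]
```

View pics/s9c.png

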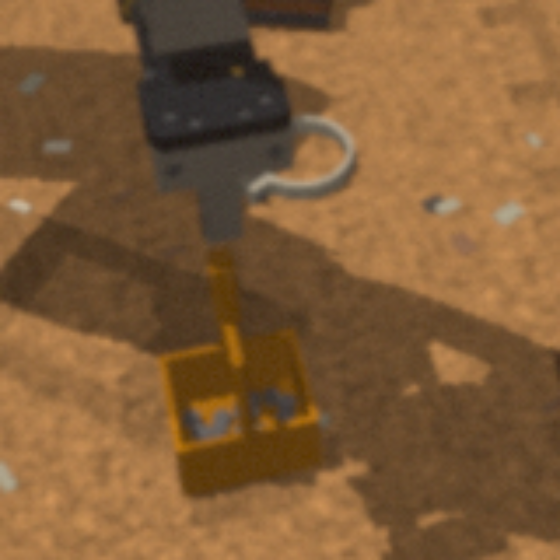

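>>> {"fn": "send_rows", "kwargs": {
  "deltas": "0.3 0 -3 -30 0; 0.3 0 -3 -60 0; 0.3 0 -3 -82 0; 0.3 0 -3 -82 0; -1 0 -3 -82 0; -1 0 -3 -82 0; -1 0 -3 -82 0; -1 0 -3 -82 0"
}}

```text
time: 24.9
eef_pos: [0.3755, -0.2105, 0.1295]
tcp_rot: [[0.98, 0.002, -0.201], [0.201, -0.001, 0.98], [0.001, -1.0, -0.001]]
wrist_force: [-0.5, 0.1, -0.1]
finger_gap: 0.0297
```

>>> {"fn": "send_rows", "kwargs": {
  "deltas": "-1 0 0 0 0; -1 0 0 0 0; -1 0 0 0 0; -1 0 0 0 0; -1 0 0 0 0"
}}

```text
time: 25.4
eef_pos: [0.3748, -0.2103, 0.1285]
tcp_rot: [[0.98, -0.0, -0.201], [0.201, 0.0, 0.98], [-0.0, -1.0, 0.0]]
wrist_force: [0.1, 0.4, 1.5]
finger_gap: 0.0177
```

>>> {"fn": "send_rows", "kwargs": {
  "deltas": "-1 0 0 20 0; -1 0 0 50 0; -1 0 0 90 0; -1 0 0 111 -0.083; -1 30 20 111 -0.083; -1 70 40 111 -0.083; -1 110 60 111 -0.083; -1 110 60 111 -0.083"
}}

```text
time: 26.2
eef_pos: [0.4891, -0.1484, 0.2395]
tcp_rot: [[0.993, 0.003, -0.121], [0.121, 0.0, 0.993], [0.003, -1.0, 0.0]]
wrist_force: [0.6, -0.0, -1.4]
finger_gap: 0.0176
```

```bash
python3 - <<'E'
from h import *
st()
P=cloud('side',np.load('pics/h9side.npy')).reshape(-1,3); P=P[~np.isnan(P[:,0])]
a=.1175; O=np.array([.574,-.119])+.034*np.array([np.cos(a),np.sin(a)]) # hook4 lip centre
R=np.array([[np.cos(a),np.sin(a)],[-np.sin(a),np.cos(a)]])
q=(P[:,:2]-O)@R.T; z=P[:,2]
m=(q[:,0]>-.02)&(q[:,0]<.08)&(abs(q[:,1])<.1)&(z>.1)
for lo in np.arange(.1,.22,.01):
    k=m&(z>=lo)&(z<lo+.01)
    if k.sum(): print(round(lo,2),k.sum(),'x',np.round(np.percentile(q[k,0],[2,50,98]),3),'y',np.round(np.percentile(q[k,1],[2,50,98]),3))
k=m&(abs(q[:,1])<.008)&(z>.18); print(np.round(np.c_[q[k],z[k]],3)[np.argsort(q[k,0])].tolist())
p,P=hold('side',g=(.485,-.15),fn='h10'); s=st()
c='side'
for t in ('holder_bar','hook_right'):
  for c in ('side','top'):
    if c=='top': capture('top')
    r=spotter.tip_of(c,t); print(c,t,[(np.round(x['position'],3).tolist(),round(x['confidence'],2)) for x in r[:3]])
cv2.imwrite('pics/s10c.png',cv2.resize(p[100:320,230:450],None,fx=2.7,fy=2.7))
E
```

```text
t 26.2 tcp [ 0.4891 -0.1484  0.2395] gap 0.0176 F [ 0.6 -0.  -1.4]
0.1 42 x [0.026 0.032 0.045] y [-0.08  -0.077 -0.058]
0.11 45 x [0.026 0.033 0.046] y [-0.08  -0.077 -0.063]
0.12 42 x [0.027 0.033 0.045] y [-0.08  -0.077 -0.059]
0.13 43 x [0.027 0.031 0.046] y [-0.08  -0.077 -0.061]
0.14 49 x [0.027 0.034 0.047] y [-0.079 -0.077 -0.058]
0.15 42 x [0.026 0.033 0.046] y [-0.079 -0.078 -0.061]
0.16 48 x [0.026 0.032 0.046] y [-0.079 -0.078 -0.06 ]
0.17 123 x [-0.008  0.03   0.045] y [-0.079 -0.048  0.094]
0.18 362 x [-0.007  0.022  0.041] y [-0.078  0.001  0.098]
0.19 202 x [-0.006  0.029  0.041] y [-0.078 -0.005  0.094]
0.2 542 x [-0.005  0.035  0.044] y [-0.077  0.002  0.097]
[[-0.008, -0.002, 0.18], [-0.008, 0.007, 0.184], [-0.008, 0.007, 0.181], [-0.007, 0.001, 0.183], [-0.007, 0.001, 0.181], [-0.007, -0.005, 0.186], [-0.007, 0.003, 0.184], [-0.007, -0.005, 0.183], [-0.006, -0.008, 0.193], [-0.006, 0.003, 0.206], [-0.006, 0.006, 0.184], [-0.006, 0.004, 0.203], [-0.006, 0.007, 0.186], [-0.006, 0.0, 0.189], [-0.006, -0.005, 0.197], [-0.005, -0.004, 0.198], [-0.005, 0.004, 0.197], [-
[... 3213 characters left out ...]
, [0.042, -0.007, 0.204], [0.042, 0.007, 0.203], [0.043, -0.005, 0.205], [0.043, 0.003, 0.204], [0.044, -0.003, 0.205], [0.044, 0.005, 0.205]]
side holder 0.145 528 [ 0.4913 -0.1536  0.1528] ((490.6347351074219, -150.686767578125), (84.91630554199219, 76.23824310302734), 6.665406703948975)
side holder 0.104 272 [ 0.4892 -0.1466  0.1149] ((489.05657958984375, -150.21847534179688), (82.24354553222656, 74.15644073486328), 8.538192749023438)
t 26.25 tcp [ 0.4866 -0.1492  0.2391] gap 0.0176 F [-0.4 -0.5 -3.2]
side holder_bar [([0.483, -0.15, 0.222], 0.75)]
top holder_bar [([0.484, -0.15, 0.218], 0.65)]
side hook_right [([0.627, -0.115, 0.19], 0.84)]
top hook_right [([0.625, -0.113, 0.186], 0.64)]
```

View pics/s10c.png

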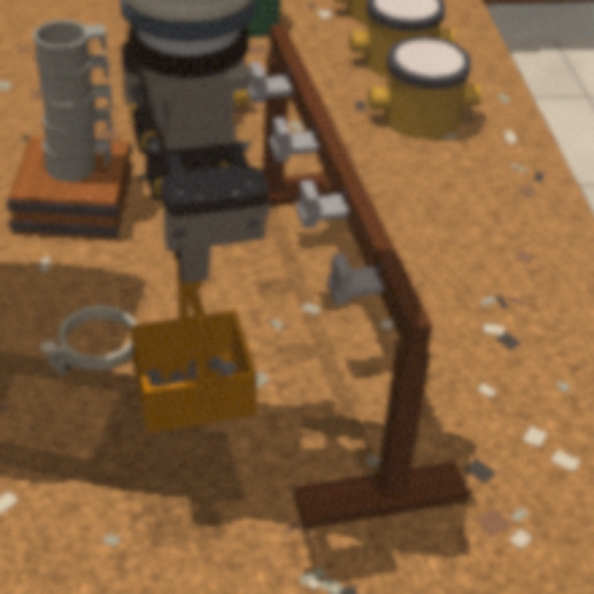

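>>> {"fn": "send_rows", "kwargs": {
  "deltas": "-1 0 19 0 0; -1 25 22 0 0; -1 60 26 0 0; -1 90 29.5 0 0; -1 115 32.5 0 0; -1 130 34.5 0 0; -1 130 34.5 0 0; -1 130 34.5 0 0"
}}

```text
time: 27.35
eef_pos: [0.614, -0.1162, 0.2393]
tcp_rot: [[0.993, -0.001, -0.118], [0.118, 0.0, 0.993], [-0.001, -1.0, 0.0]]
wrist_force: [-0.1, -0.2, -3.0]
finger_gap: 0.0175
```

```bash
python3 - <<'E'
from h import *
p,d=snap('side','s11'); s=st(); print(np.round(s['torque'],2))
a=.1175; O=np.array([.574,-.119])+.034*np.array([np.cos(a),np.sin(a)]); R=np.array([[np.cos(a),np.sin(a)],[-np.sin(a),np.cos(a)]])
print('tcp in hook4 frame mm',(R@(np.array(s['eef_pos'][:2])-O))*1000)
r=spotter.tip_of('side','holder_bar'); print([(np.round(x['position'],3).tolist(),round(x['confidence'],2)) for x in r[:3]])
P=cloud('side',d).reshape(-1,3); q=(P[:,:2]-O)@R.T; m=(abs(q[:,0])<.1)&(abs(q[:,1])<.05)&(P[:,2]>.135)&(P[:,2]<.165); r=cv2.minAreaRect((q[m]*1000).astype(np.float32)); print(r)
cv2.imwrite('pics/s11c.png',cv2.resize(p[120:320,270:450],None,fx=3,fy=3))
E
```

```text
t 27.4 tcp [ 0.6137 -0.1162  0.2394] gap 0.0179 F [-1.2  0.7 -1.5]
[ 0.03 -0.04  0.01]
tcp in hook4 frame mm [ 5.79982429 -1.86478068]
[([0.607, -0.116, 0.225], 0.58)]
((3.718151092529297, -3.2506561279296875), (78.61788177490234, 82.51822662353516), 87.63524627685547)
```

View pics/s11c.png

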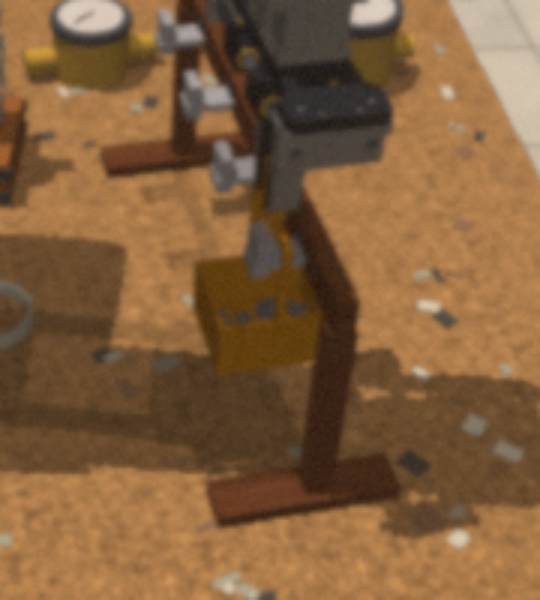

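>>> {"fn": "send_rows", "kwargs": {
  "deltas": "-1 6 2 0 0; -1 12 3 0 0; -1 12 3 0 0; -1 12 3 0 0; -1 12 3 -10 0; -1 12 3 -18 0; -1 12 3 -18 0; -1 12 3 -18 0"
}}

```text
time: 28.25
eef_pos: [0.6266, -0.1127, 0.221]
tcp_rot: [[0.993, -0.001, -0.119], [0.119, 0.0, 0.993], [-0.001, -1.0, 0.0]]
wrist_force: [-0.8, -0.5, -2.3]
finger_gap: 0.0175
```

```bash
python3 - <<'E'
from h import *
p,d=snap('side','s12'); s=st()
a=.1175; O=np.array([.574,-.119])+.034*np.array([np.cos(a),np.sin(a)]); R=np.array([[np.cos(a),np.sin(a)],[-np.sin(a),np.cos(a)]])
print('tcp in hook4 frame mm',(R@(np.array(s['eef_pos'][:2])-O))*1000)
for t in ('holder_bar','holder'):
  r=spotter.tip_of('side',t); print([(np.round(x['position'],3).tolist(),round(x['confidence'],2)) for x in r[:3]])
cv2.imwrite('pics/s12c.png',cv2.resize(p[160:260,310:410],None,fx=6,fy=6,interpolation=cv2.INTER_CUBIC))
E
```

```text
t 28.3 tcp [ 0.6269 -0.1128  0.2214] gap 0.018 F [-0.2 -0.  -1.6]
tcp in hook4 frame mm [19.24538968 -0.04430369]
[([0.62, -0.113, 0.205], 0.76), ([0.623, -0.116, 0.19], 0.28), ([0.393, 0.239, -0.001], 0.15)]
[([0.628, -0.11, 0.094], 0.82)]
```

View pics/s12c.png

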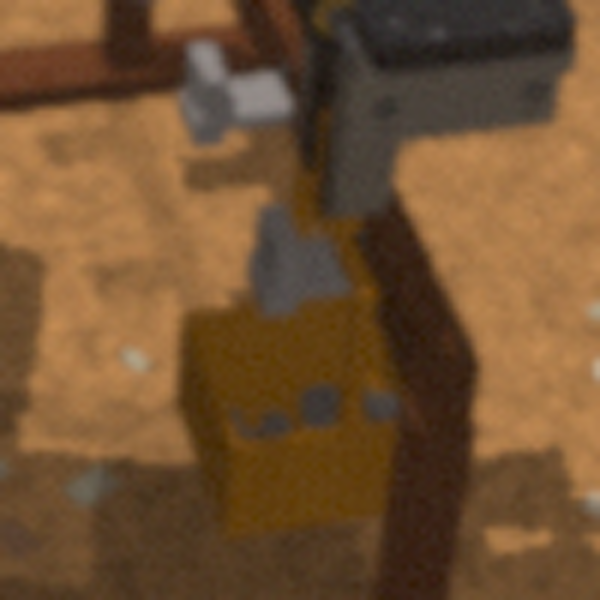

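>>> {"fn": "send_rows", "kwargs": {
  "deltas": "-1 -1 0 -4 0; -1 -1 0 -8 0; -1 -1 0 -11 0; -1 -1 0 -11 0; -1 -1 0 -11 0"
}}

```text
time: 28.9
eef_pos: [0.6259, -0.1128, 0.2104]
tcp_rot: [[0.993, -0.0, -0.119], [0.119, 0.0, 0.993], [-0.0, -1.0, 0.0]]
wrist_force: [0.6, -0.1, -1.7]
finger_gap: 0.0176
```

>>> {"fn": "send_rows", "kwargs": {
  "deltas": "-1 0 0 -1 0; -1 0 0 -2 0; -1 0 0 -2 0"
}}

```text
time: 29.2
eef_pos: [0.6262, -0.1128, 0.2094]
tcp_rot: [[0.993, 0.001, -0.119], [0.119, -0.0, 0.993], [0.001, -1.0, -0.0]]
wrist_force: [-2.5, 0.1, 3.5]
finger_gap: 0.0178
```

>>> {"fn": "send_rows", "kwargs": {
  "deltas": "-0.5 0 0 0 0; 0 0 0 0 0; 0 0 0 0 0; 0 0 0 0 0; 0 0 0 0 0"
}}

```text
time: 29.7
eef_pos: [0.6259, -0.1128, 0.2085]
tcp_rot: [[0.993, 0.0, -0.119], [0.119, -0.0, 0.993], [0.0, -1.0, -0.0]]
wrist_force: [0.4, -0.0, 0.6]
finger_gap: 0.0459
```

>>> {"fn": "send_rows", "kwargs": {
  "deltas": "0 0 0 15 0; 0 0 0 40 0; 0 0 0 80 0; 0 -30 0 110 0; 0 -80 0 120 0; 0 -130 0 120 0; 0 -180 20 120 0; 0 -180 20 120 0"
}}

```text
time: 30.5
eef_pos: [0.4415, -0.0917, 0.3298]
tcp_rot: [[0.993, -0.0, -0.118], [0.118, 0.0, 0.993], [-0.0, -1.0, 0.0]]
wrist_force: [0.5, -0.4, 0.2]
finger_gap: 0.0462
```

```bash
python3 - <<'E'
from h import *
st()
for c in ('top','side'):
    p,d=snap(c,'z'+c); P=cloud(c,d); Q=P.reshape(-1,3)
    for t in ('holder_bar','holder','clamp','plier','meter','funnel1'):
        r=spotter.tip_of(c,t); print(c,t,[(np.round(x['position'],3).tolist(),round(x['confidence'],2)) for x in r[:5]])
    g=(.391,.239)
    for it in range(2): x,k,e,z=ring(P,g,.2,.22); g=x
    print(c,'n4',np.round(x,4),k,round(e,4),round(z,4))
    m=(np.hypot(Q[:,0]-.625,Q[:,1]+.114)<.03)&(Q[:,2]>.222); print('tab',np.round(np.median(Q[m],0),4),m.sum(),np.round(Q[m][:,2].max(),4))
cv2.imwrite('pics/s13c.png',cv2.resize(p[80:320,230:450],None,fx=2.5,fy=2.5))
E
```

```text
t 30.5 tcp [ 0.4415 -0.0917  0.3298] gap 0.0462 F [ 0.5 -0.4  0.2]
top holder_bar []
top holder [([0.608, -0.113, 0.084], 0.47)]
top clamp [([0.412, 0.027, -0.005], 0.62)]
top plier []
top meter [([0.526, 0.398, -0.004], 0.58)]
top funnel1 [([0.391, 0.237, 0.152], 0.66), ([0.39, 0.237, 0.056], 0.48), ([0.393, 0.24, 0.083], 0.4), ([0.393, 0.239, 0.118], 0.38)]
top n4 [0.3907 0.2374] 133 0.0015 0.2082
  return _methods._mean(a, axis=axis, dtype=dtype,
  ret = um.true_divide(
Traceback (most recent call last):
ValueError: zero-size array to reduction operation maximum which has no identity
```

Top view is occluded there by the arm; move aside and look with both cameras.

>>> {"fn": "send_rows", "kwargs": {
  "deltas": "0 -40 30 0 0; 0 -80 60 0 0; 0 -110 100 20 0; 0 -110 130 20 0; 0 -110 130 20 0; 0 -110 130 20 0"
}}

```text
time: 31.45
eef_pos: [0.3365, 0.0376, 0.3486]
tcp_rot: [[0.993, -0.0, -0.122], [0.122, -0.0, 0.993], [-0.0, -1.0, -0.0]]
wrist_force: [-0.2, 0.4, 0.6]
finger_gap: 0.046
```

```bash
python3 - <<'E'
from h import *
st()
for c in ('top','side'):
    p,d=snap(c,'y'+c); P=cloud(c,d); Q=P.reshape(-1,3)
    for t in ('holder_bar','holder','clamp','plier','meter','funnel1'):
        r=spotter.tip_of(c,t); print(c,t,[(np.round(x['position'],3).tolist(),round(x['confidence'],2)) for x in r[:5]])
    g=(.391,.239)
    try:
        for it in range(2): x,k,e,z=ring(P,g,.2,.22); g=x
        print(c,'n4',np.round(x,4),k,round(e,4),round(z,4))
    except Exception as ex: print(ex)
    for lo,hi,rr in ((.228,.25,.03),(.118,.13,.09)):
        m=(np.hypot(Q[:,0]-.62,Q[:,1]+.114)<rr)&(Q[:,2]>lo)&(Q[:,2]<hi); R=Q[m]
        if len(R)>3: print(lo,np.round(np.median(R,0),4),len(R),cv2.minAreaRect((R[:,:2]*1000).astype(np.float32)))
cv2.imwrite('pics/s14c.png',cv2.resize(p[80:320,230:450],None,fx=2.5,fy=2.5))
E
```

```text
t 31.45 tcp [0.3365 0.0376 0.3486] gap 0.046 F [-0.2  0.4  0.6]
top holder_bar [([0.621, -0.114, 0.19], 0.65), ([0.392, 0.241, 0.083], 0.62)]
top holder [([0.631, -0.108, 0.084], 0.75)]
top clamp []
top plier [([0.51, -0.378, -0.001], 0.84), ([0.624, -0.113, 0.184], 0.22)]
top meter [([0.524, 0.403, -0.003], 0.79)]
top funnel1 [([0.395, 0.238, 0.152], 0.58), ([0.392, 0.241, 0.115], 0.52), ([0.392, 0.239, 0.085], 0.39)]
top n4 [0.3908 0.2374] 134 0.0014 0.2083
0.228 [ 0.6181 -0.1163  0.2356] 44 ((619.361083984375, -116.82324981689453), (13.76710033416748, 18.05026626586914), 19.20090675354004)
0.118 [ 0.61   -0.1257  0.1223] 120 ((634.7905883789062, -128.93214416503906), (82.92186737060547, 116.375244140625), 20.09523582458496)
side holder_bar []
side holder [([0.618, -0.117, 0.08], 0.81)]
side clamp [([0.412, 0.026, 0.001], 0.75)]
side plier [([0.51, -0.374, -0.002], 0.85)]
side meter [([0.525, 0.404, 0.002], 0.87), ([0.591, 0.174, 0.189], 0.75)]
side funnel1 [([0.392, 0.237, 0.086], 0.6), ([0.393, 0.24, 0.149], 0.57), ([0.392, 0.239, 0.053], 0.56), ([0.391, 0.234, 0.122], 0.53)]
side n4 [0.3932 0.2367] 170 0.0015 0.2069
0.228 [ 0.6263 -0.1186  0.2363] 68 ((627.8065185546875, -116.0218505859375), (15.267955780029297, 17.993013381958008), 13.664298057556152)
0.118 [ 0.6087 -0.1392  0.1238] 394 ((623.6890258789062, -137.68759155273438), (85.05460357666016, 116.0319595336914), 14.380128860473633)
```

View pics/s14c.png

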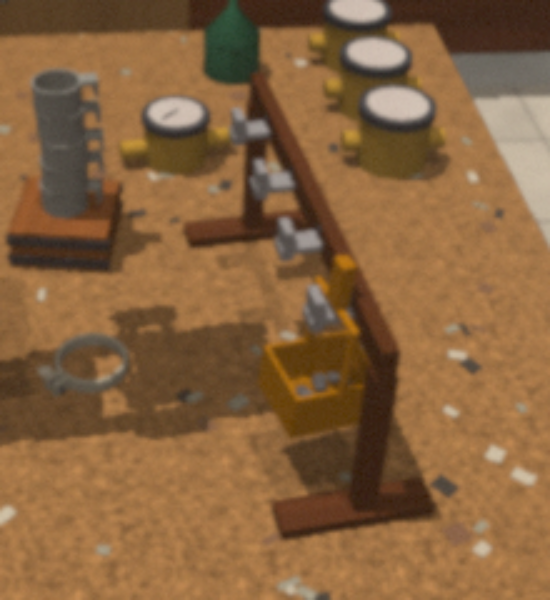

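View pics/ytop.png

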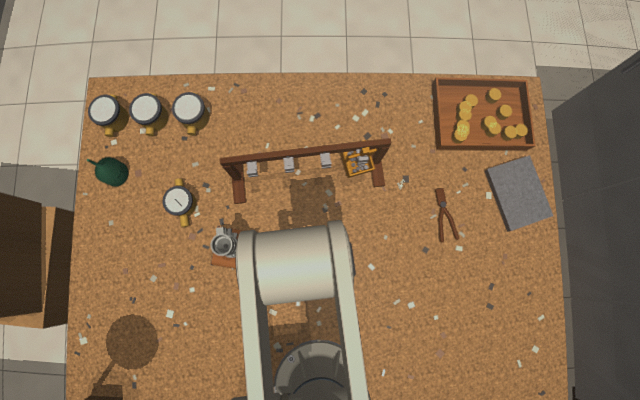

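>>> {"fn": "send_rows", "kwargs": {
  "deltas": "0 0 0 0 0; 0 0 0 0 0; 0 0 0 0 0; 0 0 0 0 0; 0 0 0 0 0; 0 0 0 0 0; 0 0 0 0 0; 0 0 0 0 0"
}}

```text
time: 32.95
eef_pos: [0.3359, 0.0372, 0.3486]
tcp_rot: [[0.993, -0.0, -0.119], [0.119, -0.0, 0.993], [-0.0, -1.0, -0.0]]
wrist_force: [1.3, 0.8, 0.1]
finger_gap: 0.046
```

>>> {"fn": "send_rows", "kwargs": {
  "deltas": "0 0 0 0 0; 0 0 0 0 0; 0 0 0 0 0; 0 0 0 0 0; 0 0 0 0 0; 0 0 0 0 0; 0 0 0 0 0; 0 0 0 0 0"
}}

```text
time: 33.75
eef_pos: [0.3359, 0.0372, 0.3486]
tcp_rot: [[0.993, 0.0, -0.119], [0.119, 0.0, 0.993], [0.0, -1.0, 0.0]]
wrist_force: [-1.0, -0.3, 0.3]
finger_gap: 0.0461
```

>>> {"fn": "send_rows", "kwargs": {
  "deltas": "0 0 0 0 0; 0 0 0 0 0; 0 0 0 0 0; 0 0 0 0 0; 0 0 0 0 0; 0 0 0 0 0; 0 0 0 0 0; 0 0 0 0 0"
}}

```text
time: 34.55
eef_pos: [0.3359, 0.0372, 0.3486]
tcp_rot: [[0.993, -0.0, -0.119], [0.119, -0.0, 0.993], [-0.0, -1.0, -0.0]]
wrist_force: [-0.2, 0.8, -0.2]
finger_gap: 0.0457
```

```bash
cat > w.py <<'E'
from h import *
st()
a=.1175; O=np.array([.574,-.119])+.034*np.array([np.cos(a),np.sin(a)]); R=np.array([[np.cos(a),np.sin(a)],[-np.sin(a),np.cos(a)]])
for i in range(14):
    for c in ('side',):
        p,d=capture(c); Q=cloud(c,d).reshape(-1,3); q=(Q[:,:2]-O)@R.T*1000
        m=(np.hypot(q[:,0]-17.5,q[:,1])<30)&(Q[:,2]>.2285)&(Q[:,2]<.25)
        b=(abs(q[:,0]-17.5)<70)&(abs(q[:,1])<55)&(Q[:,2]<.17)&(Q[:,2]>.075)&~((q[:,0]>24)&(q[:,1]<-50))
        print(c,round(manip.state()['time'],2),'tab',np.round(np.median(q[m],0),1),round(Q[m,2].max(),4),'box',np.round(q[b].mean(0),1))
cv2.imwrite('pics/w.png',cv2.resize(p[80:320,230:450],None,fx=2.5,fy=2.5))
E
python3 w.py
```

```text
t 34.55 tcp [0.3359 0.0372 0.3486] gap 0.0457 F [-0.2  0.8 -0.2]
side 34.6 tab [14.9 -6.3] 0.2391 box [ 7.3 -3.6]
side 34.65 tab [14.7 -6.3] 0.2397 box [ 7.5 -3.4]
side 34.7 tab [14.5 -7. ] 0.2385 box [ 7.4 -3.5]
side 34.75 tab [14.7 -6.2] 0.2397 box [ 7.3 -3.5]
side 34.8 tab [15.  -7.2] 0.2394 box [ 7.3 -3.5]
side 34.85 tab [14.8 -7. ] 0.2395 box [ 7.  -3.5]
side 34.9 tab [15.3 -6. ] 0.2402 box [ 6.9 -3.7]
side 34.95 tab [14.9 -6.1] 0.2397 box [ 6.8 -3.7]
side 35.0 tab [14.7 -6.4] 0.2395 box [ 6.9 -3.5]
side 35.05 tab [15.8 -6.7] 0.2397 box [ 6.9 -3.5]
side 35.1 tab [15.2 -5.5] 0.2401 box [ 6.9 -3.6]
side 35.15 tab [15.1 -6.1] 0.2395 box [ 6.9 -3.5]
side 35.2 tab [14.7 -6. ] 0.2397 box [ 6.9 -3.6]
side 35.25 tab [15.3 -7.3] 0.2404 box [ 6.9 -3.5]
```

View pics/w.png

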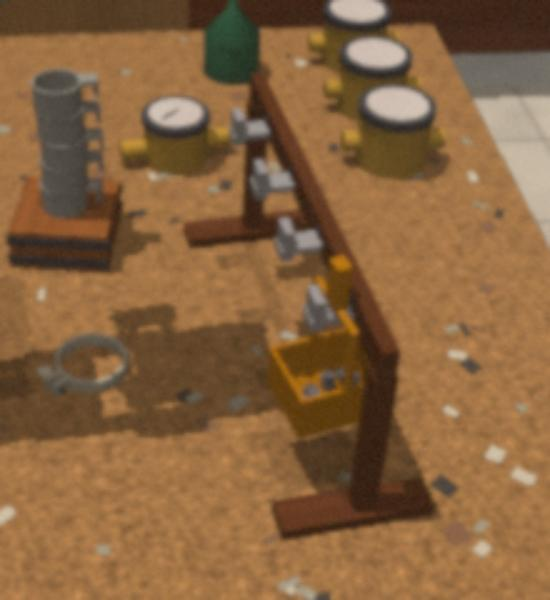

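>>> {"fn": "send_rows", "kwargs": {
  "deltas": "0 0 0 0 0; 0 0 0 0 0; 0 0 0 0 0; 0 0 0 0 0; 0 0 0 0 0; 0 0 0 0 0; 0 0 0 0 0; 0 0 0 0 0"
}}

```text
time: 36.05
eef_pos: [0.3359, 0.0372, 0.3486]
tcp_rot: [[0.993, -0.0, -0.119], [0.119, -0.0, 0.993], [-0.0, -1.0, -0.0]]
wrist_force: [-0.7, 0.4, 0.6]
finger_gap: 0.0461
```

```bash
sed -i 's/range(14)/range(5)/' w.py; python3 w.py; python3 - <<'E'
from h import *
p,d=snap('top','fin'); 
for t in ('holder_bar','holder'):
    r=spotter.tip_of('top',t); print(t,[(np.round(x['position'],3).tolist(),round(x['confidence'],2)) for x in r[:3]])
x,k,e,z=ring(cloud('top',d),(.391,.238),.2,.22); print(np.round(x,4),round(z,4))
print(manip.hand_in())
E
```

```text
t 36.05 tcp [0.3359 0.0372 0.3486] gap 0.0461 F [-0.7  0.4  0.6]
side 36.1 tab [15.  -6.1] 0.2394 box [ 6.9 -3.6]
side 36.15 tab [15.2 -7.1] 0.24 box [ 6.9 -3.6]
side 36.2 tab [15.1 -5.8] 0.2395 box [ 6.9 -3.6]
side 36.25 tab [15.2 -6.1] 0.2392 box [ 6.9 -3.6]
side 36.3 tab [15.1 -6.4] 0.2406 box [ 6.9 -3.6]
holder_bar [([0.622, -0.114, 0.191], 0.83), ([0.623, -0.114, 0.188], 0.2)]
holder [([0.624, -0.114, 0.081], 0.93)]
[0.391  0.2374] 0.2083
the job is handed in; nothing more can be done
None
```

All four tin funnels are nested upright on the bin's funnel, and the ochre holder hangs by its bail bar in hook 4, the end hook farther from the bin. I handed the job in at about 36 s; hand-in gave no verdict.

- **Funnels:** the top rim is within about 2 mm of the bin's axis. Its measured height was 0.208 m (about 0.207 m from the side camera) against the 0.210 m expected. That 2 mm gap matches the cameras reading low throughout.
- **Holder:** the bar measured (0.622, -0.114, 0.191) m, about 3 mm from the hook point in x and 4 mm above its trough floor. It was still swinging just after release, so I waited until it stopped moving.
- **Bystanders:** when last seen, each read within about 5 mm of where it was first seen.
- **Disagreements:** the two cameras differed by 1 to 3 mm. The network missed the holder bar and the clamp in some views where the arm or stand hid them. The second funnel sat a few millimetres off axis, so I set the next two back toward the axis. The holder hangs turned a few degrees about the vertical relative to the stand.

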